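# Lock the bench label winder

### The arm

A 6-joint arm with a two-finger parallel gripper is mounted at the origin on the work surface; the furniture and walls round the work are solid. World frame = base frame: x ahead of the robot, y to its left, z up, the work surface at z = 0. Lengths are in m, angles in rad, forces in N, time in s.
With the tool pointing down it reaches from about 0.25 to 0.8 m from the base axis. Payload 3.9 kg.
Tool frame: the origin (TCP) lies midway between the tips of the shut fingers; the grasp point (between the pads) lies 19 mm behind it (pinch_z is the distance from the TCP to the grasp point, in m); z points along the fingers, y is the line along which they close (so a half turn about z gives the same grasp; the last joint's range is limited). The gripper opens to 85 mm and grips with 20 to 120 N. Pads are 22 mm wide; open, the fingers measure 114 mm over their backs; the gripper's body (76 mm by 85 mm) begins 54 mm behind the grasp point. The pads swing forward as they close: fully open they stand 13 mm farther back than shut.
Start: joints at [-1.213, 0.26, -0.138, 1.173, 0, 1.571], TCP at [0.184, -0.492, 0.231] pointing down, gripper open.
Joint ranges: [-2.78, 2.78], [-0.83, 1.72], [-1.28, 1.37], [-1.9, 2.12], [-1.57, 1.48], [-3.14, 3.14]. Speed limits (rad/s): [2.57, 2.57, 3.14, 3.14, 3.14, 3.14].

### API

Orientations are given as [roll, pitch, yaw] about the fixed x, y, z axes, in that order (R = Rz(yaw) Ry(pitch) Rx(roll)).
In Python, from plant import observe, snapshot, get_calibration, job_done, pinch_z gives the robot as it stands.
- The arm moves only by the tool send_rows, never from a script. Its argument "series" is a list of rows, each a list of 7 numbers: the turn, a rotation vector about the tool's x, y, z in rad, then the shift along the tool's x, y, z in mm, then the opening in per cent of the stroke, from 0 (shut) to 100 (fully open). A call has 1 to 8 rows; each row shifts and turns the commanded pose from where the row before left it, along the tool's axes as they then stand; what a row does not reach is not made up. A row lasts 1/8 s, in which the tool goes at most 62.5 mm and 10.7 degrees, less where a joint would pass 70% of its speed; a pose out of reach is approached as far as the arm can. A call is refused whole if a number of a shift passes 62.5 or a number of a turn 0.188, either way. A call with a gripper value outside its range is refused whole. The fingers move at their own pace and stop on an object; "force" is the grip in N (left out, the last holds). Time passes only in rows, so rows that do not move let the fingers close. It gives the time, the measured TCP pose, the force, the opening and the grip force at its end, in the units of the state.
- observe(): the state, without advancing time (a new reading comes with each control period).
- snapshot(name): name is "scene" or "top"; returns the picture (384x512x3 uint8, blue, green, red); there is no depth.
- get_calibration(name): a dict with "fx", "fy", "cx", "cy" (pixels), "D" ([k1, k2, p1, p2, k3] as OpenCV has them; the pictures are not rectified), "R" (3x3) and "t" (3): a world point X has camera coordinates R X + t. Camera axes: x right, y down, z forward; pixel columns grow to the right and rows downward; lengths in m; the calibration is good to about 2 mm. A picture is of the moment at which its call begins. get_calibration takes no time and is no camera call.
- job_done(): hands the job in; it is judged then, once.
The state is a dict: "time_s": time; "joint_positions": joint angles; "joint_velocities": joint speeds; "effort": joint torques, N m; "tool_pos": TCP position; "tool_rot": TCP orientation; "wrist_force": force on the tool from outside, world axes, zero at the start; "torque": the same for the moment, N m; "width": finger opening in m; "gripper_force": force on a finger pad.
Only numpy, scipy, OpenCV 4.12 (cv2) and the standard library are available. Lean on these libraries where they do the work, as an engineer would, in place of code of your own. Each camera call takes 0.05 s, during which the arm holds its last target. There are 200 camera calls.

### The job

Lock the hand label winder on the bench. With the fingertips, push its upright crank handle round until the slot in the edge of the disc faces the lock bolt, then push the ball knob of the bolt, at the far side, towards the disc until the bolt is fully home in the slot. Only push, and gently: do not grip or lift anything, leave the label roll sitting on the winder, and leave the loose things nearby where they lie.

Things in the scene. Friction and masses are not known exactly. Their poses are not given: they have to be found in the camera images.
- winder: Fixed foot of the winder, screwed down: dark round steel foot, 184 mm across, with a 60 mm wide tongue to -x that carries the bolt's aluminium slideway (x -174 to -91 mm, 38 mm wide, 41 mm high, screw heads 44 mm). Origin: on the bench on the disc's vertical axis; z up. The bolt slides in +x along the line y = 0, towards the disc.
- platter (a joint): Turn of the disc about its vertical axis, rad, anticlockwise from above positive, no end stops. At 0 or 2 pi the slot faces the bolt; it starts between 0.7 and 5.58. Light drag (1 to 2 N at the crank handle): it stays where it is left. Aluminium disc 170 mm across, 8 mm thick, top 34 mm above the bench; one radial slot in its edge, 18 mm wide, 33 mm deep.
- bolt (a joint): Travel of the lock bolt, m: 0 drawn back, 0.035 fully home at its stop; starts at 0 to 0.005. About 2 N moves it; it stays where left. Steel bar 14 x 8 mm, nose tapered to 6 mm; drawn back it stands 8 mm off the rim, home it is 27 mm deep in the slot. Slot over about 9 mm off line: it stops on the rim; less: the tapers pull the disc into line.
- slot_mouth (a point): Middle of the slot's mouth (flared there to 26 mm): on the rim of the disc, 85 mm from its axis, at the disc's top, 34 mm above the bench. Turns with the disc.
- bolt_line (a point): Fixed point on the bolt's line where it crosses the rim circle, 85 mm from the disc's axis, 34 mm above the bench. The slot is lined up when slot_mouth lies here.
- crank_handle (a point): Middle of the upright black crank handle on the disc, straight across from the slot: a barrel of 21 mm diameter, 65 mm from the disc's axis, from the disc's top (34 mm) to 80 mm above the bench; this point is at 57 mm. Turns with the disc.
- bolt_knob (a point): Centre of the black ball knob (32 mm across) on a short post on the bolt, on the disc's far side from the robot; it spans 44 to 74 mm above the bench, this point is at 59 mm; 145 mm from the disc's axis with the bolt drawn back, 110 mm when home.
- label_roll: White roll of blank labels standing loose on the middle of the disc, 66 mm across, 52 mm high, in a low black collar (85 mm across, 5 mm high). Origin: centre of its underside, 34 mm above the bench; its top is at 86 mm, the steel spindle in its middle ends at 94 mm. It may turn with the disc but stays seated.
- pin_box: Small green cardboard box, 61 x 60 x 35 mm, standing loose on the black plate of the parcel scale (55 mm above the bench) to the left of the winder. Origin: centre of its underside.
- spare_roll: Spare white label roll, 78 mm across, 52 mm high, standing loose on the bench behind the scale. Origin: centre of its underside.
- black_tape: Roll of black electrical tape, 53 mm across, 19 mm high, lying loose on the bench to the right of the winder. Origin: centre of its underside.
- cutter: Dark blue box cutter, 27 x 100 x 20 mm, lying loose on the bench to the right of the winder. Origin: centre of its underside.

How it is judged:
On the way, in this order (a step that is already met when the one before it is completed fails the run):
1. the slot in the disc is turned to face the bolt (within 9 mm at the rim) while the bolt is still drawn back (horizontal distance between slot_mouth and bolt_line below 0.009 m and value of joint bolt below 0.012 m), for 0.1 s.
2. the bolt is pushed home into the slot (value of joint bolt above 0.031 m), for 0.2 s.
At the end, for the whole second after the job is handed in: Bolt home (31 mm or more of its 35 mm travel), slot within 5 mm of the bolt's line, disc at rest; label roll upright on the disc, within 8 mm of its axis and raised by less than 4 mm; green box, black tape, box cutter and spare roll within 15 mm of where they were (value of joint bolt above 0.031 m and horizontal distance between slot_mouth and bolt_line below 0.005 m and velocity of joint platter between -0.05 and 0.05 rad/s and z of label_roll in the frame of winder below 0.038 m and horizontal distance between label_roll and winder below 0.008 m and angle between label_roll's own z axis and vertical below 0.1 rad and distance of each of pin_box, black_tape, cutter, spare_roll from where it was at the start of the episode below 0.015 m); the robot touches nothing.
It fails at once if the label roll is lifted or knocked out of its seat on the disc (z of label_roll in the frame of winder above 0.044 m or horizontal distance between label_roll and winder above 0.012 m or angle between label_roll's own z axis and vertical above 0.2 rad).
It fails at once if the black tape, the green box, the box cutter or the spare roll is moved by more than 15 mm (distance of any of pin_box, black_tape, cutter, spare_roll from where it was at the start of the episode above 0.015 m).
It fails at once if the winder is gripped or forced: the fingers load it with over 35 N (contact force between the fingers and winder above 35 N).
It fails at once if a label roll or another loose thing is gripped: the fingers load it with over 15 N (contact force between the fingers and label_roll above 15 N or contact force between the fingers and pin_box above 15 N or contact force between the fingers and black_tape above 15 N or contact force between the fingers and cutter above 15 N or contact force between the fingers and spare_roll above 15 N).
It also fails if it takes over 54 s, if anything falls off the work surface, if the arm or the gripper's body presses on something with over 40 N, if the wrist force passes 120 N, or if a joint passes its speed limit or range.

## Working session

There is one attempt and no reset: what is moved stays moved. The work goes in short steps, Python scripts to look and compute and a tool call to move; the robot and the scene stay as the last step left them, time stands still between calls to the robot, and variables do not carry over. Pictures are saved under pics/ and viewed, at most 12 in all, crops included, and the job is handed in when it is done.

Besides the shell and the picture viewer there is one more tool, called after "Emit:" by a JSON object that holds its "op" and its "data". send_rows: Moves the arm, as the interface text tells. Its arguments: {"type":"object","properties":{"series":{"type":"array"},"force":{"type":"number"}},"required":["series"]}

```bash
mkdir -p pics; python3 - <<'E'
from plant import *
import cv2
for n in("scene","top"):
    cv2.imwrite(f"pics/{n}0.png",cv2.resize(snapshot(n),None,fx=1.5,fy=1.5))
    c=get_calibration(n);print(n,{k:(v if not hasattr(v,'round') else v) for k,v in c.items()})
o=observe();print(o)
E
```

```text
scene {'fx': 470.93570701692653, 'fy': 470.93570701692653, 'cx': 258.4482173792373, 'cy': 193.74691980673097, 'D': array([-0.03670991,  0.        ,  0.        ,  0.        ,  0.        ]), 'R': array([[ 0.99074976, -0.13549728,  0.0074435 ],
       [-0.1061869 , -0.80825096, -0.57918453],
       [ 0.08449415,  0.57303653, -0.81516248]]), 't': array([-0.56287287, -0.01891393,  1.15504797])}
top {'fx': 473.92592818487987, 'fy': 473.92592818487987, 'cx': 254.57634558576007, 'cy': 189.75423198097366, 'D': array([-0.16799788,  0.        ,  0.        ,  0.        ,  0.        ]), 'R': array([[ 0.01798776, -0.99960834,  0.02143841],
       [-0.99367857, -0.02024924, -0.11042131],
       [ 0.11081218, -0.01931666, -0.99365363]]), 't': array([-0.16575972,  0.53909203,  1.10637498])}
{'time_s': 0.1, 'joint_positions': array([-1.21297306e+00,  2.60630040e-01, -1.39261328e-01,  1.17271100e+00,
       -2.58359787e-05,  1.57078524e+00]), 'joint_velocities': array([-1.23182837e-03, -7.44514742e-04,  2.09670603e-03, -7.35518125e-05,
       -8.41639888e-04,  5.42249245e-04]), 'effort': array([ 1.21721700e-04, -4.06507230e+01,  2.54527849e+01,  1.00865299e-02,
        5.51504570e-05, -8.95928878e-06]), 'tool_pos': array([ 0.18364627, -0.49116184,  0.23053396]), 'tool_rot': array([-3.13978661e+00,  2.58159046e-05,  3.57834401e-01]), 'wrist_force': array([ 0.49123246,  0.55861025, -0.52427637]), 'torque': array([-0.02746915, -0.05187966,  0.00413701]), 'gripper_force': 0.0, 'width': 0.08524097274120591}
```

View pics/scene0.png

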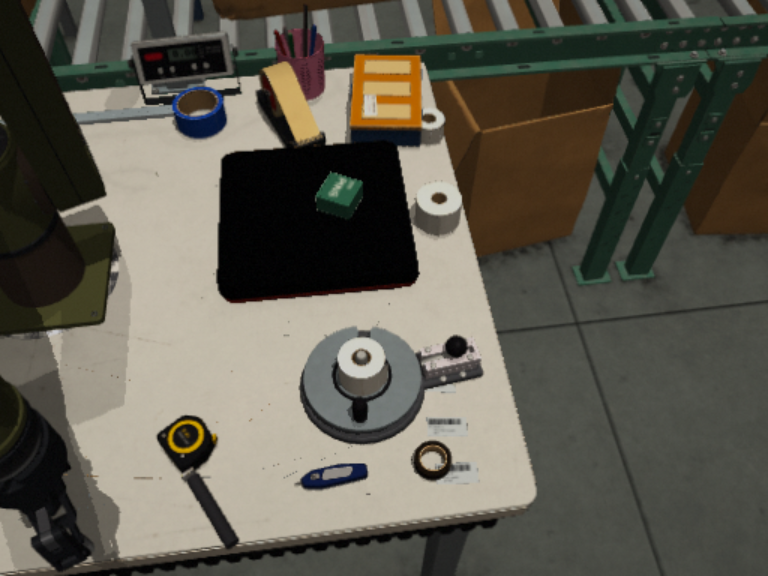

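View pics/top0.png

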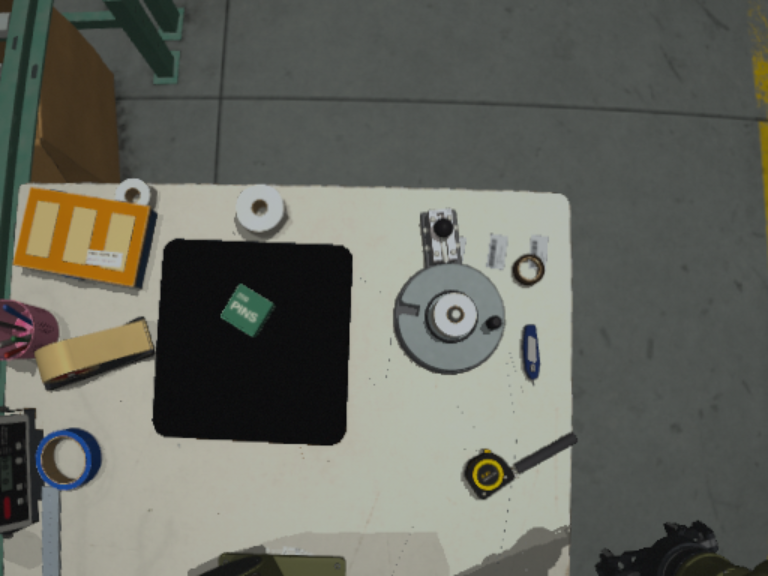

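The scene view shows the winder disc centred near (362,382), its crank handle at (360,408), the slot at (365,335) and the knob at (456,346). The top view has the handle at (493,323), slot at (408,310), knob at (443,228), spindle at (456,314), with the tape and the cutter to the right of the disc.

```bash
cat > h.py <<'E'
import numpy as np, cv2
from plant import *
C={n:get_calibration(n) for n in("scene","top")}
def K(c): return np.array([[c["fx"],0,c["cx"]],[0,c["fy"],c["cy"]],[0,0,1]])
def und(n,p):
    c=C[n];return cv2.undistortPoints(np.array([[p]],float),K(c),c["D"])[0,0]
def tri(ps,pt):
    P=[np.c_[C[n]["R"],C[n]["t"]] for n in("scene","top")]
    X=cv2.triangulatePoints(P[0],P[1],und("scene",ps),und("top",pt))[:,0];return X[:3]/X[3]
def atz(n,p,z):
    c=C[n];d=c["R"].T@np.r_[und(n,p),1];o=-c["R"].T@c["t"];return o+d*(z-o[2])/d[2]
def proj(n,X):
    c=C[n];return cv2.projectPoints(np.array(X,float).reshape(-1,3),cv2.Rodrigues(c["R"])[0],c["t"],K(c),c["D"])[0][:,0]
f=lambda p:((p[0]+.5)/1.5-.5,(p[1]+.5)/1.5-.5)
E
python3 - <<'E'
from h import *
np.set_printoptions(precision=4,suppress=True)
for k,a,b,z in [("knob",(456,346),(443,228),.059),("handletop",(360,401),(493,322),.08),("spindle",(361,355),(456,314),.094),("slotmid",(365,335),(408,310),.034),("tape",(432,459),(528,269),.01),("cutter",(334,475),(531,352),.02),("box",(340,193),(247,309),.09)]:
    print(k,tri(f(a),f(b)),atz("scene",f(a),z),atz("top",f(b),z))
# knob, disc rim by color overlay check
im=snapshot("top");cv2.imwrite("pics/t1.png",cv2.resize(im[120:270,240:400],None,fx=5,fy=4,interpolation=cv2.INTER_CUBIC)[:, :800])
E
```

```text
knob [ 0.6317 -0.2493  0.0623] [ 0.633  -0.2473  0.059 ] [ 0.6317 -0.2496  0.059 ]
handletop [ 0.4841 -0.326   0.0785] [ 0.4852 -0.3267  0.08  ] [ 0.4829 -0.3258  0.08  ]
spindle [ 0.4934 -0.2663  0.0971] [ 0.494  -0.2645  0.094 ] [ 0.4932 -0.2667  0.094 ]
slotmid [ 0.5044 -0.1972  0.0355] [ 0.5064 -0.1961  0.034 ] [ 0.5025 -0.1973  0.034 ]
tape [ 0.5749 -0.3952  0.0167] [ 0.5756 -0.3926  0.01  ] [ 0.5759 -0.3968  0.01  ]
cutter [ 0.4394 -0.4     0.0162] [ 0.44   -0.4014  0.02  ] [ 0.4389 -0.3991  0.02  ]
box [0.4952 0.0512 0.0826] [0.4948 0.0442 0.09  ] [0.4947 0.0499 0.09  ]
```

View pics/t1.png

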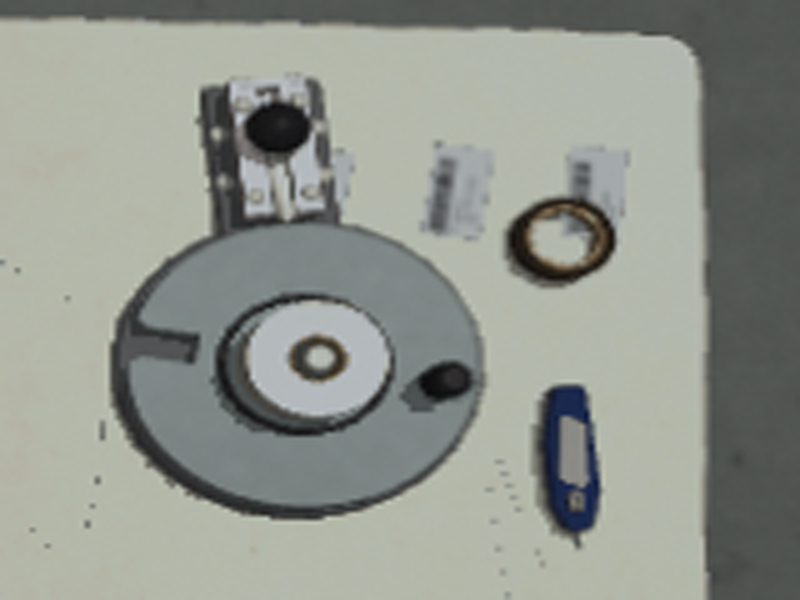

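The enlarged top view confirms the slot pointing left (mouth at about crop (125,340)) and the handle right (445,380), with the bolt at the top. I get the axis at (0.4935, -0.2655), the bolt at 7°, the slot at about 81° and the handle at about 261°, so the disc has to turn about 74° clockwise.

```bash
cat >> h.py <<'E'
from scipy.spatial.transform import Rotation as Ro
def rows(targets,start=None,grip=0):
    """targets: (x,y,z,yaw); tool down; prints rows, shift in axes before turn"""
    o=observe(); p=np.array(o["tool_pos"]) if start is None else np.array(start[:3]); R=Ro.from_euler("xyz",o["tool_rot"]) if start is None else Ro.from_euler("xyz",[np.pi,0,start[3]])
    for t in targets:
        R2=Ro.from_euler("xyz",[np.pi,0,t[3]])
        s=R.inv().apply(np.array(t[:3])-p)*1000; w=(R.inv()*R2).as_rotvec()
        print([*(round(float(v),3)+0 for v in w),*(round(float(v),1)+0 for v in s),grip]); p,R=np.array(t[:3]),R2
def lerp(a,b,n): return [tuple(np.array(a)+(np.array(b)-a)*i/n) for i in range(1,n+1)]
c=np.array([.4935,-.2655])
def fp(phid,s,z,r=.065):
    f=np.radians(phid);q=c+r*np.array([np.cos(f),np.sin(f)])+s*np.array([-np.sin(f),np.cos(f)])
    return (*q,z,np.radians(phid-270))
E
python3 - <<'E'
from h import *
o=observe();a=(*o["tool_pos"],o["tool_rot"][2])
b=fp(261,.038,.16);print(b)
rows(lerp(a,b,8))
E
```

```text
(np.float64(0.5208639167150002), np.float64(-0.33564425181021273), 0.16, np.float64(-0.15707963267948966))
[-0.002, 0.0, 0.064, 46.3, -3.4, 8.8, 0]
[0.0, 0.0, 0.064, 46.0, -6.4, 8.8, 0]
[0.0, 0.0, 0.064, 45.5, -9.4, 8.8, 0]
[0.0, 0.0, 0.064, 44.8, -12.3, 8.8, 0]
[0.0, 0.0, 0.064, 43.9, -15.1, 8.8, 0]
[0.0, 0.0, 0.064, 42.8, -17.9, 8.8, 0]
[0.0, 0.0, 0.064, 41.6, -20.6, 8.8, 0]
[0.0, 0.0, 0.064, 40.2, -23.3, 8.8, 0]
```

Emit:
{"op": "send_rows", "data": {"series": [[0, 0, 0.064, 46.3, -3.4, 8.8, 0], [0, 0, 0.064, 46, -6.4, 8.8, 0], [0, 0, 0.064, 45.5, -9.4, 8.8, 0], [0, 0, 0.064, 44.8, -12.3, 8.8, 0], [0, 0, 0.064, 43.9, -15.1, 8.8, 0], [0, 0, 0.064, 42.8, -17.9, 8.8, 0], [0, 0, 0.064, 41.6, -20.6, 8.8, 0], [0, 0, 0.064, 40.2, -23.3, 8.8, 0]]}}

```text
time_s: 1.15
tool_pos: [0.5222, -0.3349, 0.1602]
tool_rot: [-3.141, 0.001, -0.156]
wrist_force: [-1.0, -0.6, 0.5]
width: -0.0001
gripper_force: 0.0
```

Emit:
{"op": "send_rows", "data": {"series": [[0, 0, 0, 0, 0, 0, 0], [0, 0, 0, 0, 0, 0, 0]]}}

```text
time_s: 1.4
tool_pos: [0.5205, -0.3355, 0.1604]
tool_rot: [-3.141, 0.002, -0.153]
wrist_force: [-0.7, -0.3, 0.5]
width: 0.0001
gripper_force: 0.0
```

```bash
python3 - <<'E'
from h import *
o=observe();print(o["tool_pos"],o["tool_rot"],o["width"],o["joint_positions"])
a=(*o["tool_pos"],o["tool_rot"][2])
rows(lerp(a,fp(261,.038,.046),5))
E
```

```text
[ 0.52049179 -0.33553037  0.16040599] [-3.14141447e+00  1.54495582e-03 -1.53436998e-01] 9.811887598411459e-05 [-5.72357779e-01  4.56608047e-01 -2.64979117e-02  1.08917421e+00
 -4.65673943e-04  2.72267236e+00]
[0.0, 0.002, 0.001, 0.1, 0.0, 22.9, 0]
[0.0, 0.0, 0.001, 0.1, 0.0, 22.9, 0]
[0.0, 0.0, 0.001, 0.1, 0.0, 22.9, 0]
[0.0, 0.0, 0.001, 0.1, 0.0, 22.9, 0]
[0.0, 0.0, 0.001, 0.1, 0.0, 22.9, 0]
```

The half turn about the tool axis is needed, because joint 6 would otherwise run out of range.

Emit:
{"op": "send_rows", "data": {"series": [[0, 0, -0.185, 0, 0, 0, 0], [0, 0, -0.185, 0, 0, 0, 0], [0, 0, -0.185, 0, 0, 0, 0], [0, 0, -0.185, 0, 0, 0, 0], [0, 0, -0.185, 0, 0, 0, 0], [0, 0, -0.185, 0, 0, 0, 0], [0, 0, -0.185, 0, 0, 0, 0], [0, 0, -0.185, 0, 0, 0, 0]]}}

```text
time_s: 2.4
tool_pos: [0.5195, -0.3367, 0.1614]
tool_rot: [-3.141, 0.0, 1.33]
wrist_force: [0.1, 0.1, -0.5]
width: -0.0001
gripper_force: 0.0
```

Emit:
{"op": "send_rows", "data": {"series": [[0, 0, -0.185, 0, 0, 0, 0], [0, 0, -0.185, 0, 0, 0, 0], [0, 0, -0.185, 0, 0, 0, 0], [0, 0, -0.185, 0, 0, 0, 0], [0, 0, -0.185, 0, 0, 0, 0], [0, 0, -0.185, 0, 0, 0, 0], [0, 0, -0.185, 0, 0, 0, 0], [0, 0, -0.185, 0, 0, 0, 0]]}}

```text
time_s: 3.4
tool_pos: [0.5195, -0.3368, 0.1614]
tool_rot: [-3.141, -0.0, 2.81]
wrist_force: [0.0, -0.6, -0.5]
width: 0.0
gripper_force: 0.0
```

Emit:
{"op": "send_rows", "data": {"series": [[0, 0, -0.182, 0, 0, 0, 0], [0, 0, 0, 0, 0, 25, 0], [0, 0, 0, 0, 0, 30, 0], [0, 0, 0, 0, 0, 30, 0], [0, 0, 0, 0, 0, 29, 0], [0, 0, 0, 0, 0, 0, 0], [0, 0, 0, 0, 0, 0, 0]]}}

```text
time_s: 4.28
tool_pos: [0.521, -0.3367, 0.0481]
tool_rot: [-3.141, 0.001, 2.987]
wrist_force: [-0.6, -0.4, 0.3]
width: 0.0
gripper_force: 0.0
```

```bash
sed -i 's/phid-270)/phid-90)/' h.py; python3 - <<'E'
from h import *
o=observe();print(o["tool_pos"],o["tool_rot"],o["width"],o["joint_positions"])
cv2.imwrite("pics/s2.png",cv2.resize(snapshot("scene")[180:330,150:350],None,fx=4,fy=4,interpolation=cv2.INTER_CUBIC))
print(fp(261,.038,.046))
# push: slow arc, gap closed first, then 74 deg
T=[fp(261,s,.046) for s in (.034,.03,.026,.023)]+[fp(261-i*4,.0215,.046) for i in range(0,18)]
rows(T,start=fp(261,.038,.046))
E
```

```text
[ 0.5209647  -0.33669883  0.04814081] [-3.14098659e+00  1.17496381e-03  2.98672640e+00] 2.0792564595235703e-05 [-5.73729732e-01  5.43257680e-01 -1.93274523e-01  8.32944233e-01
 -7.57889572e-05 -4.18863171e-01]
(np.float64(0.5208639167150002), np.float64(-0.33564425181021273), 0.046, np.float64(2.9845130209103035))
[0.0, 0.0, 0.0, 4.0, 0.0, 0.0, 0]
[0.0, 0.0, 0.0, 4.0, 0.0, 0.0, 0]
[0.0, 0.0, 0.0, 4.0, 0.0, 0.0, 0]
[0.0, 0.0, 0.0, 3.0, 0.0, 0.0, 0]
[0.0, 0.0, 0.0, 1.5, 0.0, 0.0, 0]
[0.0, 0.0, 0.07, 4.6, -1.3, 0.0, 0]
[0.0, 0.0, 0.07, 4.6, -1.3, 0.0, 0]
[0.0, 0.0, 0.07, 4.6, -1.3, 0.0, 0]
[0.0, 0.0, 0.07, 4.6, -1.3, 0.0, 0]
[0.0, 0.0, 0.07, 4.6, -1.3, 0.0, 0]
[0.0, 0.0, 0.07, 4.6, -1.3, 0.0, 0]
[0.0, 0.0, 0.07, 4.6, -1.3, 0.0, 0]
[0.0, 0.0, 0.07, 4.6, -1.3, 0.0, 0]
[0.0, 0.0, 0.07, 4.6, -1.3, 0.0, 0]
[0.0, 0.0, 0.07, 4.6, -1.3, 0.0, 0]
[0.0, 0.0, 0.07, 4.6, -1.3, 0.0, 0]
[0.0, 0.0, 0.07, 4.6, -1.3, 0.0, 0]
[0.0, 0.0, 0.07, 4.6, -1.3, 0.0, 0]
[0.0, 0.0, 0.07, 4.6, -1.3, 0.0, 0]
[0.0, 0.0, 0.07, 4.6, -1.3, 0.0, 0]
[0.0, 0.0, 0.07, 4.6, -1.3, 0.0, 0]
[0.0, 0.0, 0.07, 4.6, -1.3, 0.0, 0]
```

View pics/s2.png

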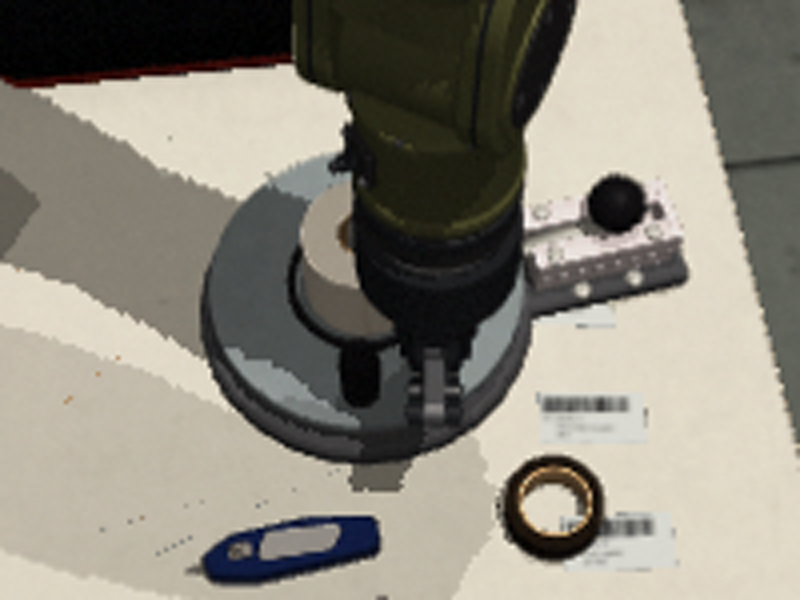

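The view shows the shut fingers at (430,395), to the right of the handle (360,375), with a clear gap and nothing disturbed. Now the push.

Emit:
{"op": "send_rows", "data": {"series": [[0, 0, 0, 4, 0, 0, 0], [0, 0, 0, 4, 0, 0, 0], [0, 0, 0, 4, 0, 0, 0], [0, 0, 0, 3, 0, 0, 0], [0, 0, 0, 1.5, 0, 0, 0], [0, 0, 0.07, 4.6, -1.6, 0, 0], [0, 0, 0.07, 4.6, -1.6, 0, 0], [0, 0, 0.07, 4.6, -1.5, 0, 0]]}}

```text
time_s: 5.32
tool_pos: [0.4909, -0.3348, 0.047]
tool_rot: [3.141, 0.001, 2.776]
wrist_force: [0.8, -0.4, 0.2]
width: -0.0001
gripper_force: 0.5
```

Emit:
{"op": "send_rows", "data": {"series": [[0, 0, 0.07, 4.6, -1.3, 0, 0], [0, 0, 0.07, 4.6, -1.3, 0, 0], [0, 0, 0.07, 4.6, -1.3, 0, 0], [0, 0, 0.07, 4.6, -1.3, 0, 0], [0, 0, 0.07, 4.6, -1.3, 0, 0], [0, 0, 0.07, 4.6, -1.3, 0, 0], [0, 0, 0, 0, 0, 0, 0]]}}

```text
time_s: 6.2
tool_pos: [0.4626, -0.3273, 0.0469]
tool_rot: [3.142, -0.0, 2.358]
wrist_force: [-0.5, 0.7, 0.5]
width: -0.0002
gripper_force: 0.0
```

```bash
python3 - <<'E'
from h import *
o=observe();print(o["tool_pos"],o["tool_rot"],o["wrist_force"],fp(261-36,.0215,.046))
for n in ("scene",): cv2.imwrite("pics/s3.png",cv2.resize(snapshot("scene")[180:330,150:350],None,fx=4,fy=4,interpolation=cv2.INTER_CUBIC))
E
```

```text
[ 0.46258047 -0.32732197  0.04693028] [ 3.14154781e+00 -9.15387752e-05  2.35844082e+00] [-0.54049879  0.67496659  0.51320335] (np.float64(0.46274085501838513), np.float64(-0.32666473657263634), 0.046, np.float64(2.356194490192345))
```

View pics/s3.png

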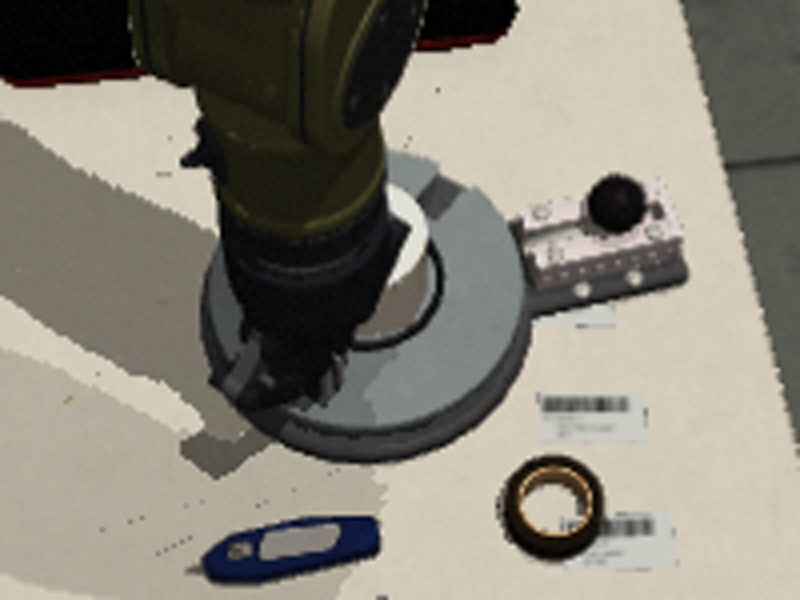

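The slot has turned to (445,195) and the handle is being pushed cleanly. Continuing the remaining ~38°, stopping a little short.

Emit:
{"op": "send_rows", "data": {"series": [[0, 0, 0.07, 4.6, -1.3, 0, 0], [0, 0, 0.07, 4.6, -1.3, 0, 0], [0, 0, 0.07, 4.6, -1.3, 0, 0], [0, 0, 0.07, 4.6, -1.3, 0, 0], [0, 0, 0.07, 4.6, -1.3, 0, 0], [0, 0, 0.07, 4.6, -1.3, 0, 0], [0, 0, 0.07, 4.6, -1.3, 0, 0], [0, 0, 0.07, 4.6, -1.3, 0, 0]]}}

```text
time_s: 7.25
tool_pos: [0.4353, -0.3021, 0.047]
tool_rot: [-3.141, 0.001, 1.796]
wrist_force: [-1.4, -1.8, 0.3]
width: 0.0
gripper_force: 0.7
```

Emit:
{"op": "send_rows", "data": {"series": [[0, 0, 0.05, 3.0, -0.7, 0, 0], [0, 0, 0, 0, 0, 0, 0]]}}

```text
time_s: 7.5
tool_pos: [0.434, -0.2986, 0.0469]
tool_rot: [3.141, -0.0, 1.749]
wrist_force: [-0.4, 0.1, 0.1]
width: -0.0002
gripper_force: 0.0
```

```bash
python3 - <<'E'
from h import *
o=observe();print(o["tool_pos"],o["tool_rot"],o["wrist_force"],fp(187,.0215,.046))
im=snapshot("scene");cv2.imwrite("pics/s4.png",cv2.resize(im[200:300,200:340],None,fx=5.5,fy=5.5,interpolation=cv2.INTER_CUBIC))
E
```

```text
[ 0.4339758  -0.29863417  0.04692823] [ 3.14145998e+00 -1.91671754e-04  1.74936217e+00] [-0.39314366  0.10091168  0.06073723] (np.float64(0.43160469102652477), np.float64(-0.294761249581623), 0.046, np.float64(1.6929693744344996))
```

View pics/s4.png

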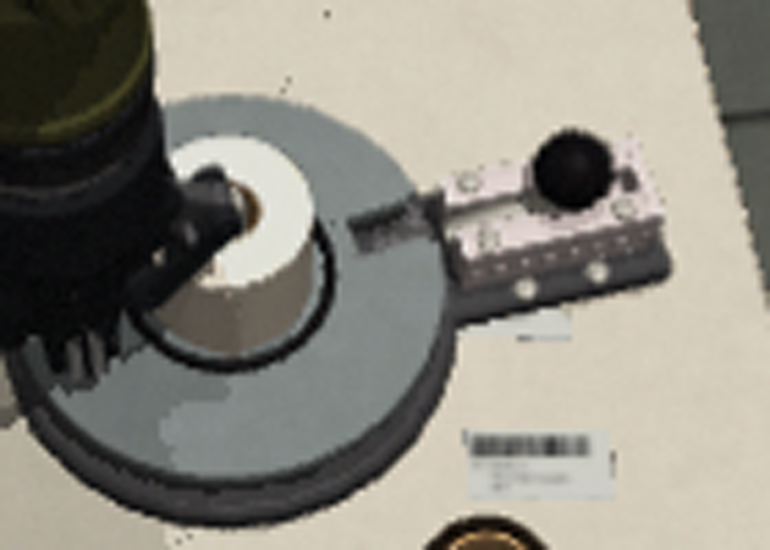

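The slot (crop ≈ (385,225)) almost faces the bolt nose (≈(440,205)); checking the angle.

```bash
python3 - <<'E'
from h import *
g=lambda x,y:(200+(x+.5)/5.5-.5,200+(y+.5)/5.5-.5)
for q in [(357,231),(385,229),(350,214),(362,250),(408,197),(430,233)]:
    X=atz("scene",g(*q),.034)[:2];d=X-np.array([.494,-.265]);print(q,X,np.hypot(*d),np.degrees(np.arctan2(d[1],d[0])))
for a in (7,10):
  for s in (-9,9):
    u=np.radians(a);P=[[c[0]+r*np.cos(u)-s/1e3*np.sin(u),c[1]+r*np.sin(u)+s/1e3*np.cos(u),.034] for r in (.052,.080)]
    p=proj("scene",P);print(a,s,((p-200+.5)*5.5-.5).round())
X=atz("scene",g(573,170),.059);print(X, np.degrees(np.arctan2(X[1]+.265,X[0]-.494)))
# plan
rows([fp(187,.0215,.047)]+[fp(187,s,.047) for s in (.03,.045)]+[fp(187,.045,.1),fp(187,.045,.16)])
E
```

```text
(357, 231) [ 0.54715791 -0.24925799] 0.055439822312450454 16.495962077156083
(385, 229) [ 0.55834667 -0.24982166] 0.06611259600256814 13.272530086225007
(350, 214) [ 0.54549436 -0.24118761] 0.056733578684564294 24.81710747074883
(362, 250) [ 0.54789121 -0.25804983] 0.05433753254239522 7.348684169414676
(408, 197) [ 0.56969956 -0.23647691] 0.08089492802778202 20.646075721338914
(430, 233) [ 0.57583495 -0.25398264] 0.08257325185837674 7.66757144143773
7 -9 [[361. 273.]
 [430. 257.]]
7 9 [[350. 234.]
 [417. 219.]]
10 -9 [[361. 267.]
 [428. 248.]]
10 9 [[346. 229.]
 [413. 210.]]
[ 0.6328892  -0.24725096  0.059     ] 7.282516130726319
[0.0, 0.0, 0.057, 4.3, -1.7, -0.1, 0]
[0.0, 0.0, 0.0, -8.5, 0.0, 0.0, 0]
[0.0, 0.0, 0.0, -15.0, 0.0, 0.0, 0]
[0.0, 0.0, 0.0, 0.0, 0.0, -53.0, 0]
[0.0, 0.0, 0.0, 0.0, 0.0, -60.0, 0]
```

Emit:
{"op": "send_rows", "data": {"series": [[0, 0, 0.06, 4.5, -1.5, 0, 0], [0, 0, 0, 0, 0, 0, 0]]}}

```text
time_s: 7.8
tool_pos: [0.4317, -0.2945, 0.0469]
tool_rot: [3.141, -0.0, 1.69]
wrist_force: [0.4, -0.3, 0.1]
width: 0.0002
gripper_force: 0.0
```

```bash
python3 - <<'E'
from h import *
o=observe();print(o["tool_pos"],o["tool_rot"],o["wrist_force"])
im=snapshot("scene");k=5.5
v=cv2.resize(im[200:300,200:340],None,fx=k,fy=k,interpolation=cv2.INTER_CUBIC)
def W(x,y,z,a): a=np.radians(a);return [c[0]+x*np.cos(a)-y*np.sin(a),c[1]+x*np.sin(a)+y*np.cos(a),z]
def dr(pts,col,cl=True): cv2.polylines(v,[((proj("scene",pts)-200+.5)*k-.5).round().astype(int)],cl,col,1)
dr([W(x,y,.041,7) for x,y in((.091,-.019),(.174,-.019),(.174,.019),(.091,.019))],(0,0,255))
dr([W(x,y,.034,7) for x,y in((.084,-.009),(.052,-.009),(.052,.009),(.084,.009))],(0,255,0))
dr([W(.085,0,.034,t) for t in range(-100,120,5)],(255,0,255),False)
cv2.imwrite("pics/s5.png",v)
E
```

```text
[ 0.43171351 -0.29447312  0.04689794] [ 3.14145197e+00 -2.92629047e-04  1.68956995e+00] [ 0.38404926 -0.29488192  0.08215098]
```

View pics/s5.png

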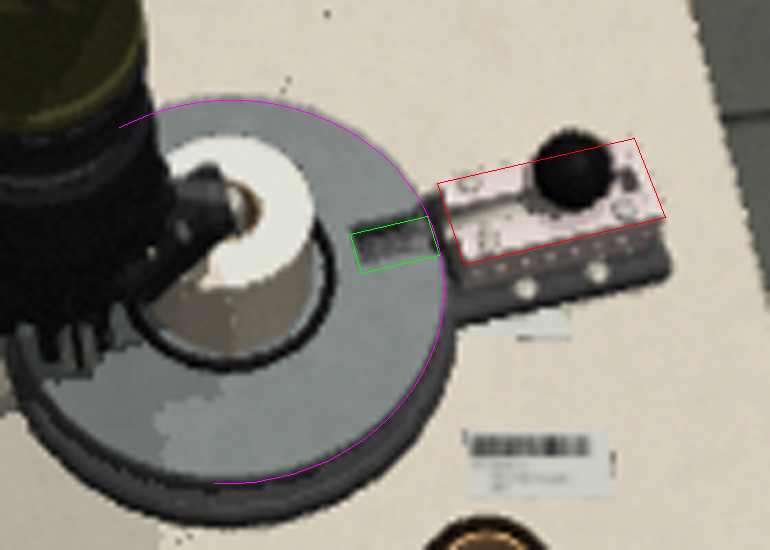

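The overlay fits the rim and the slideway; the slot still stands about 10 crop pixels (~4 mm) above the drawn target, so I push about 3.5° further, then back off and up.

Emit:
{"op": "send_rows", "data": {"series": [[0, 0, 0.06, 4.2, -1.2, 0, 0], [0, 0, 0, 0, 0, 0, 0], [0, 0, 0, -8, 0, 0, 0], [0, 0, 0, -15, 0, 0, 0], [0, 0, 0, 0, 0, -50, 0], [0, 0, 0, 0, 0, -60, 0], [0, 0, 0, 0, 0, 0, 0]]}}

```text
time_s: 8.72
tool_pos: [0.4347, -0.3172, 0.1621]
tool_rot: [3.133, 0.007, 1.627]
wrist_force: [0.3, -0.6, -0.9]
width: -0.0003
gripper_force: 0.0
```

```bash
python3 - <<'E'
from h import *
o=observe();print(o["tool_pos"],o["tool_rot"],o["wrist_force"],o["joint_positions"])
im=snapshot("scene");k=5.5
v=cv2.resize(im[200:300,200:340],None,fx=k,fy=k,interpolation=cv2.INTER_CUBIC)
def W(x,y,z,a): a=np.radians(a);return [c[0]+x*np.cos(a)-y*np.sin(a),c[1]+x*np.sin(a)+y*np.cos(a),z]
def dr(pts,col,cl=True): cv2.polylines(v,[((proj("scene",pts)-200+.5)*k-.5).round().astype(int)],cl,col,1)
dr([W(x,y,.034,7) for x,y in((.084,-.009),(.052,-.009),(.052,.009),(.084,.009))],(0,255,0))
cv2.imwrite("pics/s6.png",v)
# route beyond the knob, lifting over the roll; yaw such that tool x is along bolt line (yaw 187deg -> x points to the disc)
a=(*o["tool_pos"],o["tool_rot"][2])
hi=(*W(.185,0,.165,7)[:2],.165,np.radians(97));print(hi)
rows(lerp(a,hi,7))
E
```

```text
[ 0.4346942  -0.31721074  0.16207028] [3.13305639 0.00727101 1.62741832] [ 0.29965253 -0.59449721 -0.88123619] [-6.30279387e-01  3.12698133e-01 -2.49883189e-01  9.97003822e-01
 -2.08639120e-04  8.83862739e-01]
(np.float64(0.6771210380536445), np.float64(-0.24295417147004772), 0.165, np.float64(1.6929693744344996))
[0.005, 0.004, -0.009, 7.2, 36.7, -2.9, 0]
[0.0, 0.0, -0.009, 8.3, 35.3, -0.4, 0]
[0.0, 0.0, -0.009, 8.0, 35.3, -0.4, 0]
[0.0, 0.0, -0.009, 7.6, 35.4, -0.4, 0]
[0.0, 0.0, -0.009, 7.3, 35.5, -0.4, 0]
[0.0, 0.0, -0.009, 7.0, 35.5, -0.4, 0]
[0.0, 0.0, -0.009, 6.6, 35.6, -0.4, 0]
```

View pics/s6.png

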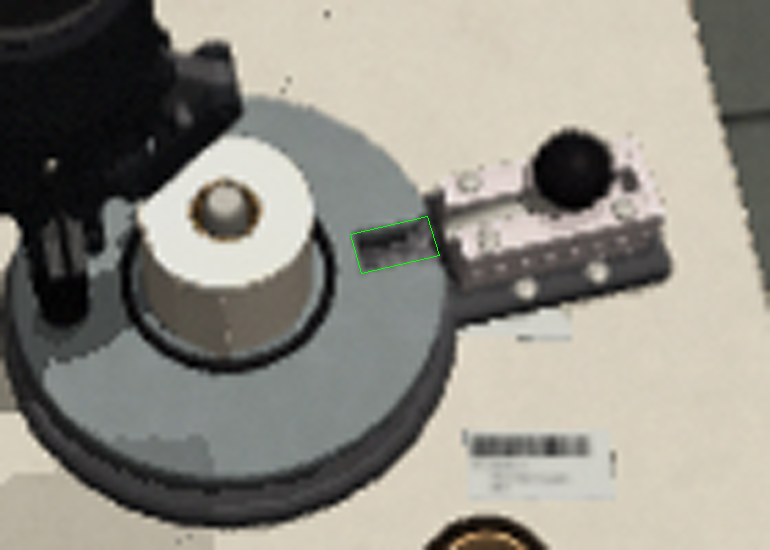

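The slot now fits the drawn target (352–438, 217–272), lined up with the bolt. Now going beyond the knob, high over the roll.

Emit:
{"op": "send_rows", "data": {"series": [[0.005, 0.004, -0.009, 7.2, 36.7, -2.9, 0], [0, 0, -0.009, 8.3, 35.3, -0.4, 0], [0, 0, -0.009, 8, 35.3, -0.4, 0], [0, 0, -0.009, 7.6, 35.4, -0.4, 0], [0, 0, -0.009, 7.3, 35.5, -0.4, 0], [0, 0, -0.009, 7, 35.5, -0.4, 0], [0, 0, -0.009, 6.6, 35.6, -0.4, 0], [0, 0, 0, 0, 0, 0, 0]]}}

```text
time_s: 9.78
tool_pos: [0.6766, -0.24, 0.1581]
tool_rot: [-3.135, -0.006, 1.693]
wrist_force: [-0.6, -0.5, -0.5]
width: -0.0002
gripper_force: 0.0
```

```bash
python3 - <<'E'
from h import *
o=observe();print(o["tool_pos"],o["tool_rot"],o["joint_positions"])
a=np.radians(7);L=lambda x,z:(c[0]+x*np.cos(a),c[1]+x*np.sin(a),z,np.radians(97))
s=(*o["tool_pos"],o["tool_rot"][2])
rows(lerp(s,L(.185,.053),4)+lerp(L(.185,.053),L(.145,.053),8))
E
```

```text
[ 0.67662672 -0.24004763  0.15805165] [-3.13459607 -0.00566638  1.69309311] [-0.3417826   0.63911654  0.29245119  1.23292383  0.00193528  1.10668862]
[-0.007, -0.006, 0.0, -0.9, 0.2, 26.3, 0]
[0.0, 0.0, 0.0, -0.7, 0.0, 26.3, 0]
[0.0, 0.0, 0.0, -0.7, 0.0, 26.3, 0]
[0.0, 0.0, 0.0, -0.7, 0.0, 26.3, 0]
[0.0, 0.0, 0.0, 0.0, -5.0, 0.0, 0]
[0.0, 0.0, 0.0, 0.0, -5.0, 0.0, 0]
[0.0, 0.0, 0.0, 0.0, -5.0, 0.0, 0]
[0.0, 0.0, 0.0, 0.0, -5.0, 0.0, 0]
[0.0, 0.0, 0.0, 0.0, -5.0, 0.0, 0]
[0.0, 0.0, 0.0, 0.0, -5.0, 0.0, 0]
[0.0, 0.0, 0.0, 0.0, -5.0, 0.0, 0]
[0.0, 0.0, 0.0, 0.0, -5.0, 0.0, 0]
```

Emit:
{"op": "send_rows", "data": {"series": [[-0.007, -0.006, 0, -0.9, 0.2, 26.3, 0], [0, 0, 0, -0.7, 0, 26.3, 0], [0, 0, 0, -0.7, 0, 26.3, 0], [0, 0, 0, -0.7, 0, 26.3, 0], [0, 0, 0, 0, 0, 0, 0]]}}

```text
time_s: 10.4
tool_pos: [0.6719, -0.2436, 0.0522]
tool_rot: [-3.136, -0.002, 1.69]
wrist_force: [-0.5, 0.4, 0.3]
width: 0.0003
gripper_force: 0.0
```

Emit:
{"op": "send_rows", "data": {"series": [[0, 0, 0, 0, -4, 0, 0], [0, 0, 0, 0, -4, 0, 0], [0, 0, 0, 0, -4, 0, 0], [0, 0, 0, 0, -4, 0, 0], [0, 0, 0, 0, -4, 0, 0]]}}

```text
time_s: 11.02
tool_pos: [0.6566, -0.2463, 0.0567]
tool_rot: [3.138, 0.002, 1.691]
wrist_force: [1.5, 0.9, -0.2]
width: -0.0001
gripper_force: 0.9
```

Emit:
{"op": "send_rows", "data": {"series": [[0, 0, 0, 0, -3, 0, 0], [0, 0, 0, 0, -3, 0, 0], [0, 0, 0, 0, -3, 0, 0], [0, 0, 0, 0, -3, 0, 0], [0, 0, 0, 0, -3, 0, 0]]}}

```text
time_s: 11.65
tool_pos: [0.6415, -0.248, 0.0564]
tool_rot: [3.138, 0.002, 1.691]
wrist_force: [3.6, 0.7, 2.4]
width: 0.0002
gripper_force: 1.9
```

```bash
python3 - <<'E'
from h import *
o=observe();print(o["tool_pos"],o["tool_rot"],o["wrist_force"])
d=o["tool_pos"][:2]-c;a=np.radians(7);print(d@[np.cos(a),np.sin(a)],d@[-np.sin(a),np.cos(a)])
v=np.hstack([cv2.resize(snapshot("scene")[200:300,210:340],(390,300)),cv2.resize(snapshot("top")[130:230,250:380],(390,300))]);cv2.imwrite("pics/s7.png",v)
E
```

```text
[ 0.6415347  -0.24804795  0.05644351] [3.13816299e+00 1.90838126e-03 1.69085591e+00] [3.5812852  0.69214098 2.3784969 ]
0.14905813868819323 -0.0007189238329520439
```

View pics/s7.png

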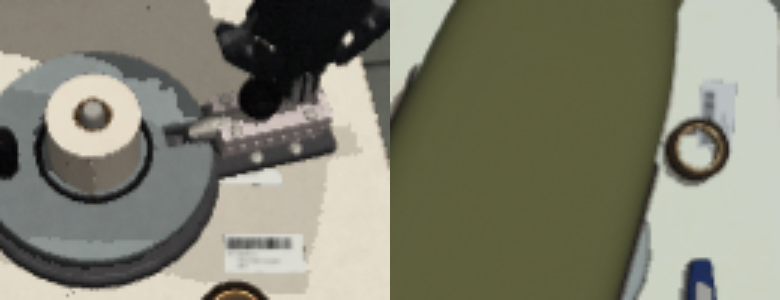

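The knob (260,98) has moved and the bolt nose (185,132) is entering the slot. Continuing in small steps.

Emit:
{"op": "send_rows", "data": {"series": [[0, 0, 0, 0, -2, 0, 0], [0, 0, 0, 0, -2, 0, 0], [0, 0, 0, 0, -2, 0, 0]]}}

```text
time_s: 12.12
tool_pos: [0.6351, -0.2489, 0.0562]
tool_rot: [3.139, 0.002, 1.691]
wrist_force: [1.2, 0.2, 4.2]
width: 0.0
gripper_force: 1.7
```

Emit:
{"op": "send_rows", "data": {"series": [[0, 0, 0, 0, -1.5, 0, 0], [0, 0, 0, 0, -1.5, 0, 0]]}}

```text
time_s: 12.38
tool_pos: [0.6322, -0.2492, 0.0561]
tool_rot: [3.139, 0.002, 1.691]
wrist_force: [2.1, -0.3, 4.9]
width: -0.0001
gripper_force: 1.7
```

Emit:
{"op": "send_rows", "data": {"series": [[0, 0, 0, 0, -1.5, 0, 0]]}}

```text
time_s: 12.5
tool_pos: [0.6307, -0.2494, 0.0561]
tool_rot: [3.139, 0.002, 1.691]
wrist_force: [1.7, 0.3, 3.3]
width: 0.0001
gripper_force: 1.6
```

Emit:
{"op": "send_rows", "data": {"series": [[0, 0, 0, 0, -1.5, 0, 0], [0, 0, 0, 0, -1.5, 0, 0]]}}

```text
time_s: 12.75
tool_pos: [0.6287, -0.2496, 0.0563]
tool_rot: [3.137, 0.002, 1.691]
wrist_force: [5.2, 0.8, 1.7]
width: 0.0
gripper_force: 3.1
```

Emit:
{"op": "send_rows", "data": {"series": [[0, 0, 0, 0, -1.5, 0, 0], [0, 0, 0, 0, -1, 0, 0]]}}

```text
time_s: 13.0
tool_pos: [0.6285, -0.2496, 0.0565]
tool_rot: [3.133, 0.002, 1.692]
wrist_force: [9.0, 1.4, -0.2]
width: -0.0001
gripper_force: 4.5
```

```bash
python3 - <<'E'
from h import *
o=observe();d=o["tool_pos"][:2]-c;a=np.radians(7);print(d@[np.cos(a),np.sin(a)],o["wrist_force"])
cv2.imwrite("pics/s8.png",cv2.resize(snapshot("scene")[200:300,210:340],(780,600),interpolation=cv2.INTER_CUBIC))
E
```

```text
0.13594585629087838 [ 9.02286048  1.40117817 -0.23179993]
```

View pics/s8.png

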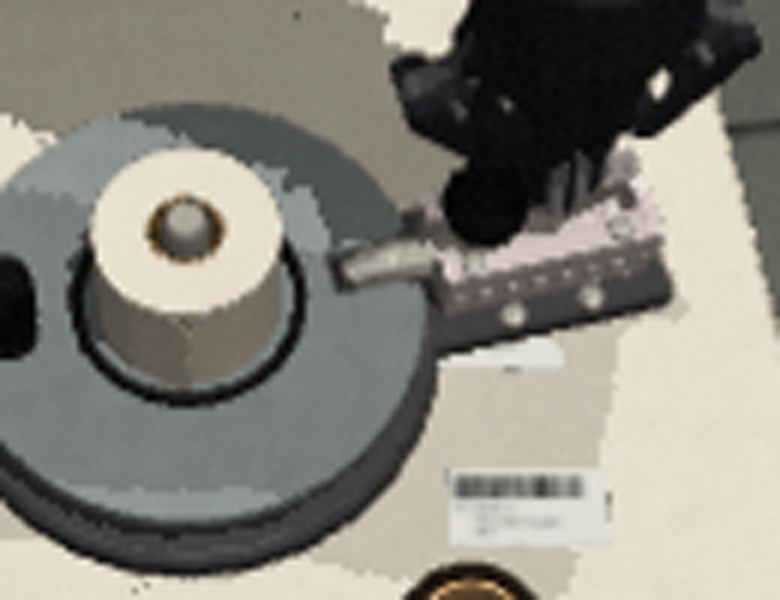

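The bolt fills the slot (340–430, 265), and the tool has stalled with rising force, so the bolt is at its stop. Backing off and lifting clear.

Emit:
{"op": "send_rows", "data": {"series": [[0, 0, 0, 0, 0, 0, 0], [0, 0, 0, 0, 0, 0, 0], [0, 0, 0, 0, 10, 0, 0], [0, 0, 0, 0, 20, 0, 0], [0, 0, 0, 0, 10, -10, 0], [0, 0, 0, 0, 0, -50, 0], [0, 0, 0, 0, 0, -60, 0], [0, 0, 0, 0, 0, 0, 0]]}}

```text
time_s: 14.05
tool_pos: [0.6666, -0.246, 0.1812]
tool_rot: [3.133, 0.006, 1.691]
wrist_force: [0.2, -0.4, 1.2]
width: 0.0
gripper_force: 0.0
```

```bash
python3 - <<'E'
from h import *
o=observe();print(o["tool_pos"],o["wrist_force"])
im=snapshot("scene");k=6
v=cv2.resize(im[200:300,210:340],None,fx=k,fy=k,interpolation=cv2.INTER_CUBIC)
a=np.radians(7);P=[c[0]+.11*np.cos(a),c[1]+.11*np.sin(a),.059]
p=((proj("scene",P)-[210,200]+.5)*k-.5)[0].round().astype(int);print(p);cv2.drawMarker(v,tuple(map(int,p)),(0,0,255),0,15)
cv2.imwrite("pics/s9.png",v)
E
```

```text
[ 0.6665706  -0.24598196  0.1812256 ] [ 0.21809226 -0.37390639  1.16879884]
[485 207]
```

View pics/s9.png

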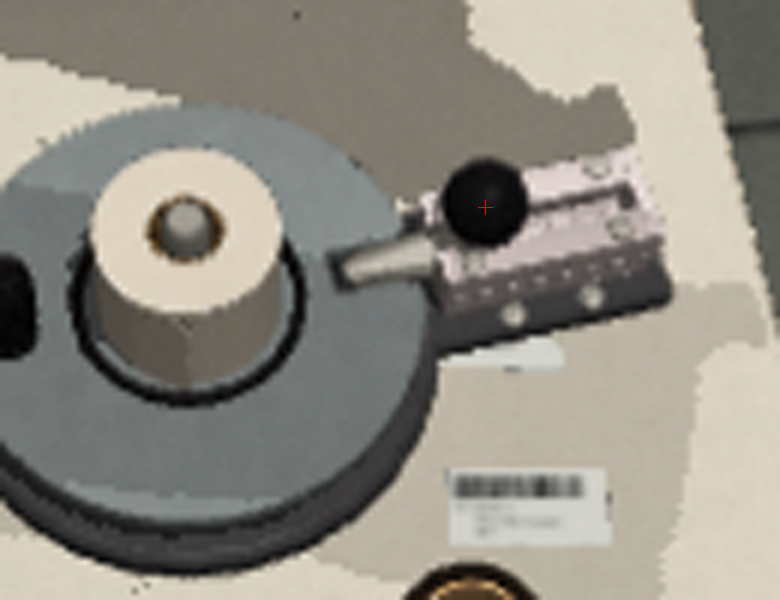

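The knob (485,203) sits on the predicted home position (485,207), the bolt is deep in the slot, and the roll is seated. Handing in.

```bash
python3 -c "
from plant import *
print(job_done())"
```

```text
the job is handed in; nothing more can be done
None
```

The winder is locked and the job handed in at about 14 s, with no verdict returned: the disc slot faces the bolt, the bolt was pushed until it stalled at its stop, the label roll is still seated, the robot is clear, and no contact with the loose things was seen.

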